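Clear the shaker drive and hold its belt tensioner back

TASK

A greasy brass spacer bush has fallen into the drive of the orbital shaker, in the way of the belt tensioner: fish it out with the forceps from the aluminium stand, never touching it with the fingers, leave it in the steel dish, and put the forceps back upright in their stand. Then push the sprung tensioner arm back by its upright post, past the ratchet click and on until it is right up against its rubber stop. Finish while still holding it pressed there, so that I can slip the new belt on; the other things on the bench stay where they are.

Things in the scene. Friction and masses are not known exactly. Their poses are not given: they have to be found in the camera images.
- shaker: Orbital shaker, platform and belt off: pale 320 x 320 mm housing, fixed. Origin on the bench under its centre; -x is the sloping control fascia (knob 205 mm out), +y its left. Open aluminium drive plate 45 mm above the bench in a rim 62 mm high. On it corner posts (x, y +-135), a driven pulley (radius 58, at x 20, y -45) and a motor pulley (radius 18, at x 45, y 115), all up to 106 mm high.
- tensioner (a joint): Angle of the sprung belt tensioner arm (rad): 0 sprung home, growing as it is pushed back (counterclockwise from above, post moving towards the fascia). The pawl clicks in behind its tooth at 0.35; let go there, the arm rests on it. The rubber stop is met at 0.50. At the post it takes 5 N at 0, 9 N at 0.50, and up to 3 N more just before the click.
- post (a point): Centre of the top of the push post, 117 mm above the bench: a plain upright steel pin 16 mm in diameter, 52 mm tall, on the end of the tensioner's steel arm (20 mm wide, its top 65 mm above the bench). It moves on a circle of 165 mm radius about the pivot. A black idler pulley (radius 17 mm, 95 mm high) sits on the arm 55 mm nearer the pivot. Push or pinch the post from above.
- pivot (a point): Point on the tensioner's upright pivot axis, at the height of the top of the post (117 mm above the bench).
- pawl (a joint): How far the spring-loaded ratchet pawl slider, beside the pivot towards the fascia, is pushed out by the arm's ratchet tooth (m): 0 seated, about 0.005 just before the click, 0 again after it. It works by itself.
- bush: Brass spacer bush, an upright cylinder 14 mm in diameter and 16 mm high with a bore, 20 g, standing loose on the drive plate between the tensioner arm and the fascia. Origin at the centre of its underside.
- forceps: Steel spring forceps, 141 mm long, 60 g, tips down in the stand. Origin midway between the tips at their lower ends; z up to the head, y from arm to arm. Flat arms, 3 mm thick, 14 mm wide (10 at the tips), sprung 36 mm apart at the tips. Grip along y 98 to 102 mm above the tips (palm clear of the head): there they measure 20 mm free, 14 mm with the tips on a 14 mm thing; 6 to 13 N.
- stand: Aluminium stand, 60 (x) x 80 (y) mm, 67 mm high, fixed, with one slot open above in its middle, 24 (x) x 52 (y) mm and 55 mm deep; the slot floor is 12 mm above the bench. Origin under its centre. The forceps stand in it with their y along the stand's y.
- dish: Round stainless dish, rim 110 mm in diameter, 30 mm high, its flat floor 4 mm above the bench, loose, 250 g, empty. Origin under its centre.
- pot_a: Bystander: clear specimen pot with a green screw lid, 54 mm in diameter, 69 mm high. Origin under its centre.
- pot_b: Bystander: another such specimen pot. Origin under its centre.
- driver: Bystander: screwdriver lying on the bench. Origin under its middle.
- belt_carton: Bystander: small flat cardboard carton of the new belt, 75 x 110 x 32 mm. Origin under its centre.
- clamp_knob: Bystander: small black-headed clamp knob of the platform, 26 mm in diameter, 22 mm high, standing. Origin under its centre.
- tape_roll: Bystander: flat white roll of tape, 76 mm in diameter, 22 mm high. Origin under its centre.

How it is judged:
On the way, in this order (a step that is already met when the one before it is completed fails the run):
1. the bush is lifted clear of the drive, held in the forceps (height (world z) of bush above 0.09 m and contact force between forceps and bush above 0.1 N), for 0.1 s.
2. the bush lies in the dish, let go by the forceps (horizontal distance between bush and dish below 0.04 m and height (world z) of bush below 0.04 m and contact force between forceps and bush below 0.05 N and linear speed of bush below 0.05 m/s), for 0.2 s.
3. the forceps stand upright in their stand again, let go (horizontal distance between forceps and stand below 0.022 m and height (world z) of forceps below 0.02 m and angle between forceps's own z axis and vertical below 0.35 rad and contact force between the fingers and forceps below 0.05 N and linear speed of forceps below 0.05 m/s), for 0.2 s.
4. the tensioner arm is pushed back past the ratchet click (value of joint tensioner above 0.38 rad and value of joint pawl below 0.002 m), for 0.1 s.
At the end, for the whole second after the job is handed in: The tensioner is still held by the fingers (over 3 N) beyond 0.46 rad, on its rubber stop and off the ratchet pawl, which is seated. The bush lies in the dish (within 40 mm of its middle) and the forceps stand upright in their stand, let go and at rest (value of joint tensioner above 0.46 rad and velocity of joint tensioner below 0.1 rad/s and value of joint pawl below 0.002 m and contact force between the fingers and tensioner above 3 N and horizontal distance between bush and dish below 0.04 m and height (world z) of bush below 0.04 m and contact force between forceps and bush below 0.05 N and linear speed of each of bush, forceps below 0.03 m/s and horizontal distance between forceps and stand below 0.022 m and height (world z) of forceps below 0.02 m and angle between forceps's own z axis and vertical below 0.35 rad and contact force between the fingers and forceps below 0.05 N); the arm keeps its last pose, push and grip.
It fails at once if the fingers touch the greasy bush (contact force between the fingers and bush above 0.3 N).
It fails at once if a bystander is knocked more than 30 mm out of place (distance of any of pot_a, pot_b, driver, belt_carton, clamp_knob, tape_roll from where it was at the start of the episode above 0.03 m).
It also fails if it takes over 67 s, if anything falls off the work surface, if the arm or the gripper's body presses on something with over 40 N, if the wrist force passes 120 N, or if a joint passes its speed limit or range.

ROBOT

A 7-joint arm with a two-finger parallel gripper is mounted at the origin on the work surface. World frame = base frame: x ahead of the robot, y to its left, z up, the work surface at z = 0. Lengths are in m, angles in rad, forces in N, time in s.
With the tool pointing down it reaches from about 0.35 to 0.9 m from the base axis. Payload 19.9 kg.
Tool frame: the origin (TCP) lies at the very end of the fingers, on their centre line; the grasp point (between the pads) lies 19 mm behind it; y points along the fingers, x is the direction in which the jaws open and shut, and the axes are right-handed (so a half turn about y gives the same grasp; the last joint's range is limited). The gripper opens to 94 mm and grips with 3 to 60 N. Pads are 16 mm wide; open, the fingers measure 119 mm over their backs; the gripper's body (75 mm by 177 mm) begins 78 mm behind the grasp point.
Start: joints at [1.085, 0.417, -0.01, 1.614, 0.005, 1.111, -0.053], TCP at [0.269, -0.564, 0.205] pointing down, gripper open.
Joint ranges: [-2.81, 2.81], [-0.39, 2.02], [-1.27, 1.25], [0.06, 2.57], [-1.19, 4.33], [0.19, 2], [-2.82, 2.82]. Speed limits (rad/s): [1.89, 1.89, 2.39, 2.39, 3.01, 3.01, 3.01].

INTERFACE

Orientations are given as a 3x3 rotation matrix whose columns are the frame's x, y, z axes.
In Python, from cell import get_state, grab_frame, camera_model, finish_job gives the robot as it stands. The module is installed in compiled form; this text tells all that it offers.
- The arm moves only by the tool step_arm, never from a script. Its argument "deltas" is a list of rows, each a list of 3 entries, a list of its own where there are three numbers: the shift along the tool's x, y, z in m, then the turn, a rotation vector about the tool's x, y, z in rad, then the finger opening in m, from 0 to 0.094. A call has exactly 5 rows; each row is the pose to reach, as a shift and turn from the pose commanded when the call began, along the tool's axes at that moment; what a row does not reach only later rows make up. A row lasts 1/10 s, in which the tool goes at most 50 mm and 8.59 degrees, less where a joint would pass 70% of its speed; a pose out of reach is approached as far as the arm can. A call with a gripper value outside its range is refused whole. The fingers move at their own pace and stop on an object; "force" is the grip in N (left out, the last holds). Time passes only in rows, so rows that repeat a pose let the fingers close, or fill a call up. It gives the time, the measured TCP pose, the force and the opening at its end, in the units of the state.
- get_state(): the state, without advancing time (a new reading comes with each control period).
- grab_frame(name): name is "scene" or "top" or "wrist"; returns (picture, depth): 420x560x3 uint8, red, green, blue; 420x560 float32, m along the optical axis (not along the pixel's ray), 0 where there is no reading.
- camera_model(name): a dict with "camera_matrix" (3x3 intrinsics, pixels), "distortion" ([k1, k2, p1, p2, k3] as OpenCV has them; the pictures are not rectified), "origin" and "orientation" of the camera in the world. Camera axes: x right, y down, z forward; pixel columns grow to the right and rows downward; lengths in m; the calibration is good to about 2 mm. A picture is of the moment at which its call begins: read the wrist's pose just before it. camera_model takes no time and is no camera call; for the wrist camera it gives the pose at the moment of the call.
- finish_job(): hands the job in, once; it reports no verdict.
The state is a dict: "time": time; "qpos": joint angles; "joint_velocities": joint speeds; "effort": joint torques, N m; "ee_pos": TCP position; "orientation": TCP orientation; "force": force on the tool from outside, world axes, zero at the start; "torque": the same for the moment, N m; "opening": finger opening in m.
Only numpy, scipy, OpenCV 4.12 (cv2) and the standard library are available. Lean on these libraries where they do the work, as an engineer would, in place of code of your own. Each camera call takes 0.05 s, during which the arm holds its last target. There are 200 camera calls.

## Working session

There is one attempt and no reset: what is moved stays moved. The work goes in short steps, Python scripts to look and compute and a tool call to move; the robot and the scene stay as the last step left them, time stands still between calls to the robot, and variables do not carry over. Pictures are saved under pics/ and viewed, about 8 in all and at most 12, crops included, and the job is handed in when it is done.

Besides the shell and the picture viewer there is one more tool, called as name(argument=value, ...) on one line, values as JSON. step_arm: Moves the arm, as the interface text tells. Its arguments: {"type":"object","properties":{"deltas":{"type":"array"},"force":{"type":"number"}},"required":["deltas"]}

```bash
mkdir -p pics; cat > h.py <<'E'
import numpy as np, cv2
from cell import *
def shot(n,f):
    m=camera_model(n); p,d=grab_frame(n)
    cv2.imwrite('pics/%s.png'%f,p[:,:,::-1]); np.savez('pics/%s.npz'%f,p=p,d=d,K=m['camera_matrix'],D=m['distortion'],o=m['origin'],R=m['orientation'])
def ray(z,u,v):
    q=cv2.undistortPoints(np.array([[[u,v]]],float),np.array(z['K'],float),np.array(z['D'],float))[0,0]
    return np.array(z['R'])@np.array([q[0],q[1],1.]),np.array(z['o'])
def atz(z,u,v,h):
    r,o=ray(z,u,v); return o+r*(h-o[2])/r[2]
def atd(z,u,v):
    r,o=ray(z,u,v); return o+r*z['d'][int(round(v)),int(round(u))]
def cloud(z):
    H,W=z['d'].shape; uu,vv=np.meshgrid(np.arange(W),np.arange(H))
    q=cv2.undistortPoints(np.stack([uu,vv],-1).reshape(-1,1,2).astype(float),np.array(z['K'],float),np.array(z['D'],float)).reshape(H,W,2)
    P=np.dstack([q,np.ones((H,W))])*z['d'][...,None]
    return P@np.array(z['R']).T+np.array(z['o'])
E
python3 - <<'E'
from h import *
shot('top','t0');shot('scene','s0')
for n in('top','scene'):
    m=camera_model(n);print(n,np.round(m['origin'],3),np.round(m['orientation'],3).tolist(),m['camera_matrix'])
s=get_state();print(s['time'],s['ee_pos'],s['orientation'],s['opening'])
a=cv2.imread('pics/t0.png');cv2.imwrite('pics/t0b.png',cv2.resize(a,(800,600),interpolation=cv2.INTER_CUBIC))
E
```

```text
top [ 0.353 -0.031  1.575] [[-0.028, -0.995, 0.091], [-1.0, 0.028, 0.001], [-0.004, -0.091, -0.996]] [[504.54617763   0.         274.34471919]
 [  0.         504.54617763 207.10233415]
 [  0.           0.           1.        ]]
scene [1.107 0.874 0.894] [[-0.813, 0.346, -0.468], [0.582, 0.478, -0.658], [-0.003, -0.807, -0.59]] [[393.36757415   0.         272.0470133 ]
 [  0.         393.36757415 214.61271314]
 [  0.           0.           1.        ]]
0.1 [ 0.26876899 -0.56387463  0.2048998 ] [[ 4.30249746e-01 -5.04990924e-04  9.02709755e-01]
 [-9.02709202e-01  9.99339170e-04  4.30250042e-01]
 [-1.11938558e-03 -9.99999373e-01 -2.58945293e-05]] 0.09371422078151616
```

View pics/t0b.png

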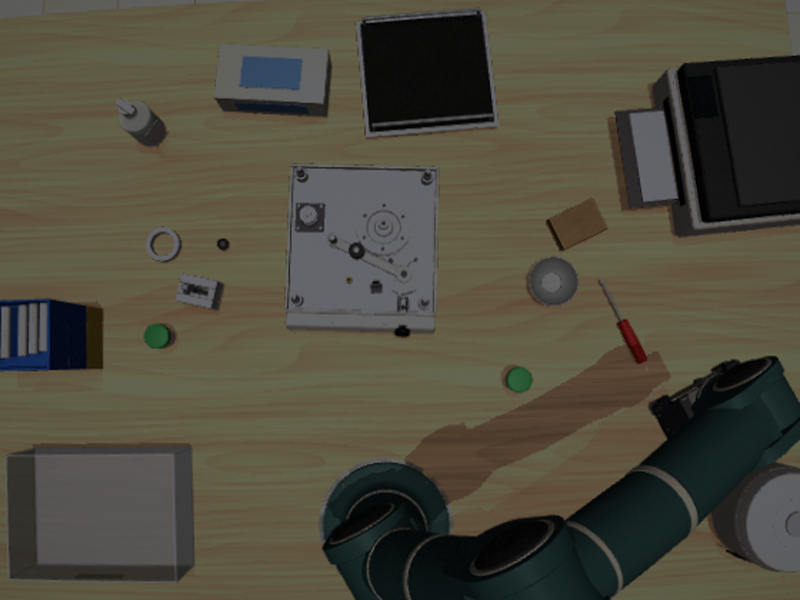

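View pics/s0.png

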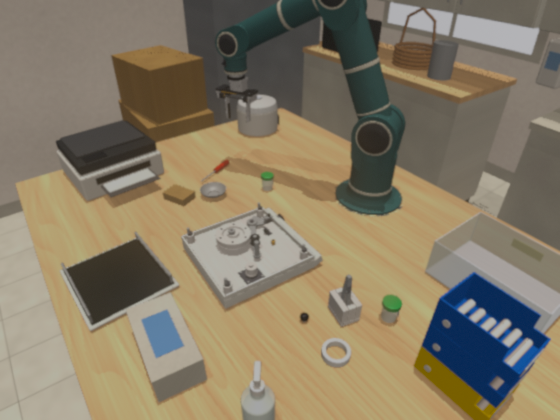

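```bash
python3 - <<'E'
from h import *
a=cv2.imread('pics/t0.png');a=np.clip(a.astype(float)*1.8,0,255).astype(np.uint8)
c1=cv2.resize(a[160:235,200:310],None,fx=5,fy=5,interpolation=cv2.INTER_CUBIC) # 550x375
c2=cv2.resize(a[180:225,115:165],None,fx=5,fy=5,interpolation=cv2.INTER_CUBIC) # 250x225
o=np.zeros((375,800,3),np.uint8);o[:375,:550]=c1;o[:225,550:]=c2
cv2.imwrite('pics/t0c.png',o)
z=np.load('pics/t0.npz');C=cloud(z)
f=lambda u,v:(u/1.4286,v/1.4286)
for n,u,v in [('dish',553,281),('pota',519,379),('potb',157,336),('knob',223,244),('carton',577,224),('tape',163,244),('stand',199,290),('rimTL',291,166),('rimTR',437,168),('rimBR',435,318),('rimBL',289,315),('pulley',382,226)]:
    print(n,np.round(atd(z,*f(u,v)),3))
# stand cloud: points above .05 in region
r=C[178:228,112:168].reshape(-1,3)
for lo,hi in((.055,.075),(.09,.2)):
    q=r[(r[:,2]>lo)&(r[:,2]<hi)];print(lo,len(q),q[:,:2].min(0).round(3) if len(q) else'',q[:,:2].max(0).round(3) if len(q) else'')
    if len(q)>3: print(cv2.minAreaRect(q[:,:2].astype(np.float32)), q.mean(0))
E
```

```text
dish [ 0.52  -0.384  0.004]
pota [ 0.309 -0.288  0.075]
potb [0.42 0.47 0.07]
knob [0.62  0.339 0.02 ]
carton [ 0.641 -0.439  0.028]
tape [0.627 0.479 0.005]
stand [0.513 0.375 0.085]
rimTL [0.78  0.182 0.056]
rimTR [ 0.767 -0.134  0.052]
rimBR [ 0.443 -0.119  0.042]
rimBL [0.458 0.192 0.043]
pulley [ 0.633 -0.012  0.103]
0.055 408 [0.444 0.341] [0.55  0.467]
((0.48699501156806946, 0.3998011350631714), (0.09034385532140732, 0.1307131052017212), 65.84063720703125) [0.51260231 0.38602161 0.0660099 ]
0.09 61 [0.505 0.375] [0.522 0.4  ]
((0.5137397050857544, 0.38729968667030334), (0.022829240188002586, 0.013929189182817936), 76.27579498291016) [0.51257306 0.38292026 0.13133837]
```

View pics/t0c.png

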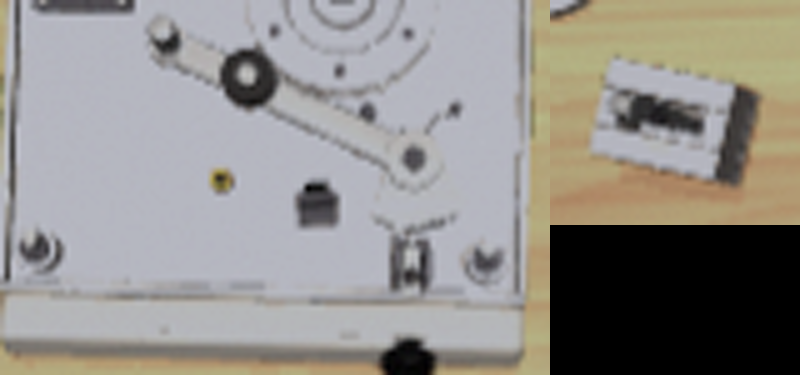

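```bash
python3 - <<'E'
from h import *
z=np.load('pics/t0.npz')
g=lambda x,y:((x+.5)/5-.5+200,(y+.5)/5-.5+160)
k=lambda x,y:((x-550+.5)/5-.5+115,(y+.5)/5-.5+180)
for n,x,y,h in[('bush',221,180,.061),('post',164,28,.117),('pivot',413,157,.08),('post1',40,245,.1),('post2',487,260,.1)]:
    print(n,atz(z,*g(x,y),h).round(4),atd(z,*g(x,y)).round(4))
c=[atz(z,*k(x,y),.067)[:2] for x,y in[(615,58),(736,83),(718,183),(592,155)]]
c=np.array(c);print(c.round(4),c.mean(0).round(4),[np.linalg.norm(c[i]-c[i-1]).round(4) for i in range(4)])
e=(c[0]-c[1])+(c[3]-c[2]);print('stand long axis deg',np.degrees(np.arctan2(e[1],e[0])))
C=cloud(z)
# forceps head
r=C[178:228,112:168].reshape(-1,3);q=r[r[:,2]>.135];print(len(q),q.mean(0).round(4),q.min(0),q.max(0))
# rim of shaker: fit rectangle from points .055-.068
r=C[110:240,190:320].reshape(-1,3);q=r[(r[:,2]>.03)&(r[:,0]>.3)];print(cv2.minAreaRect(q[:,:2].astype(np.float32)))
# dish
r=C[175:220,365:410].reshape(-1,3);q=r[(r[:,2]>.012)];print('dish',cv2.minEnclosingCircle(q[:,:2].astype(np.float32)))
s=np.load('pics/s0.npz');C=cloud(s)
r=C[265:330,320:370].reshape(-1,3);q=r[(r[:,2]>.06)&(r[:,2]<.075)];print(cv2.minAreaRect(q[:,:2].astype(np.float32)))
q=r[(r[:,2]>.1)];print(len(q),q.mean(0),q.min(0),q.max(0))
E
```

```text
bush [0.529  0.0626 0.061 ] [0.5287 0.0624 0.0637]
post [0.6131 0.0906 0.117 ] [0.6132 0.0906 0.1166]
pivot [ 0.5374 -0.0535  0.08  ] [ 0.538  -0.0536  0.0747]
post1 [0.4891 0.1676 0.1   ] [0.4909 0.1702 0.0808]
post2 [ 0.4728 -0.0948  0.1   ] [ 0.4747 -0.0958  0.0766]
[[0.5522 0.4163]
 [0.5347 0.3415]
 [0.4742 0.3529]
 [0.4934 0.4305]] [0.5136 0.3853] [np.float64(0.0606), np.float64(0.0768), np.float64(0.0615), np.float64(0.0799)]
stand long axis deg 76.45666854280375
46 [0.4546 0.2322 0.6757] [ 0.35341693 -0.03059609  0.13631716] [0.52185426 0.3942581  1.57486382]
((0.5676915049552917, 0.03487426042556763), (0.3216313123703003, 0.420937716960907), 86.9361343383789)
dish ((0.45519036054611206, -0.2266935408115387), 0.2210344523191452)
((0.5143194198608398, 0.3894785940647125), (0.0818796455860138, 0.0633939579129219), 76.0098648071289)
141 [0.57967604 0.44290049 0.20955882] [0.50792419 0.37779629 0.10005105] [1.10673194 0.87381123 0.89407985]
```

```bash
cat >> h.py <<'E'
from scipy.spatial.transform import Rotation as Ro
def Rt(yaw): # tool x at yaw (deg) from world x, tool y down
    c,s=np.cos(np.radians(yaw)),np.sin(np.radians(yaw))
    return np.array([[c,0,-s*-1],[s,0,-c],[0,-1,0]]) 
def plan(P,yaw,n,way=None,start=None):
    s=get_state(); p,R=(np.array(s['ee_pos']),np.array(s['orientation'])) if start is None else start
    T=Rt(yaw); w=Ro.from_matrix(T@R.T).as_rotvec(); d=np.array(P)-p
    for i in range(n):
        dr=Ro.from_rotvec(w/n).as_matrix()
        lt=R.T@d/n; lr=R.T@(w/n)
        print('call',i+1,'shift',lt.round(4).tolist(),'rot',lr.round(4).tolist(),'| per row',(lt/5).round(4).tolist(),(lr/5).round(4).tolist())
        R=dr@R
    print('dist %.3f rot %.1f deg'%(np.linalg.norm(d),np.degrees(np.linalg.norm(w))))
E
python3 - <<'E'
from h import *
print(np.linalg.det(Rt(-64.5)),Rt(-64.5))
plan([.514,.386,.215],76.3,4)
E
```

```text
-1.0 [[ 0.4305111   0.         -0.90258528]
 [-0.90258528  0.         -0.4305111 ]
 [ 0.         -1.          0.        ]]Traceback (most recent call last):
  File "<stdin>", line 3, in <module>
  File "h.py", line 24, in plan
    T=Rt(yaw); w=Ro.from_matrix(T@R.T).as_rotvec(); d=np.array(P)-p
                 ~~~~~~~~~~~~~~^^^^^^^
  File "scipy/spatial/transform/_rotation.pyx", line 1143, in scipy.spatial.transform._rotation.Rotation.from_matrix
ValueError: Non-positive determinant (left-handed or null coordinate frame) in rotation matrix 0: [[ 9.78926420e-01  2.04213076e-01 -2.90271013e-04]
 [ 2.04212658e-01 -9.78925953e-01 -1.08140527e-03]
 [ 5.04990924e-04 -9.99339170e-04  9.99999373e-01]].
```

```bash
sed -i 's/\[\[c,0,-s\*-1\],\[s,0,-c\],\[0,-1,0\]\]/[[c,0,-s],[s,0,c],[0,-1,0]]/' h.py
python3 - <<'E'
from h import *
plan([.514,.386,.215],76.3,5)
E
```

```text
call 1 shift [-0.1504, -0.0019, 0.126] rot [-0.0003, -0.4915, -0.0001] | per row [-0.0301, -0.0004, 0.0252] [-0.0001, -0.0983, -0.0]
call 2 shift [-0.0731, -0.0019, 0.1821] rot [-0.0003, -0.4915, -0.0001] | per row [-0.0146, -0.0004, 0.0364] [-0.0001, -0.0983, -0.0]
call 3 shift [0.0215, -0.002, 0.195] rot [-0.0003, -0.4915, -0.0001] | per row [0.0043, -0.0004, 0.039] [-0.0001, -0.0983, -0.0]
call 4 shift [0.111, -0.002, 0.1618] rot [-0.0003, -0.4915, -0.0001] | per row [0.0222, -0.0004, 0.0324] [-0.0001, -0.0983, -0.0]
call 5 shift [0.1742, -0.002, 0.0903] rot [-0.0003, -0.4915, -0.0001] | per row [0.0348, -0.0004, 0.0181] [-0.0001, -0.0983, -0.0]
dist 0.981 rot 140.8 deg
```

step_arm(deltas=[[[-0.03,0,0.025],[0,-0.098,0],0.09],[[-0.06,-0.001,0.05],[0,-0.196,0],0.09],[[-0.09,-0.001,0.076],[0,-0.295,0],0.09],[[-0.12,-0.002,0.101],[0,-0.393,0],0.09],[[-0.15,-0.002,0.126],[0,-0.491,0],0.09]])

```text
time: 0.6
ee_pos: [0.3182, -0.3729, 0.2073]
orientation: [[0.807, -0.0, 0.59], [-0.59, 0.0, 0.807], [-0.0, -1.0, -0.0]]
force: [1.1, 0.5, 0.1]
opening: 0.0894
```

step_arm(deltas=[[[-0.015,0,0.036],[0,-0.098,0],0.09],[[-0.029,-0.001,0.073],[0,-0.196,0],0.09],[[-0.044,-0.001,0.109],[0,-0.295,0],0.09],[[-0.058,-0.002,0.146],[0,-0.393,0],0.09],[[-0.073,-0.002,0.182],[0,-0.491,0],0.09]])

```text
time: 1.1
ee_pos: [0.3674, -0.1831, 0.2095]
orientation: [[0.99, -0.0, 0.14], [-0.14, -0.0, 0.99], [0.0, -1.0, -0.0]]
force: [0.6, -0.1, -0.4]
opening: 0.0904
```

step_arm(deltas=[[[0.004,0,0.039],[0,-0.098,0],0.09],[[0.008,-0.001,0.078],[0,-0.196,0],0.09],[[0.013,-0.001,0.117],[0,-0.295,0],0.09],[[0.017,-0.002,0.156],[0,-0.393,0],0.09],[[0.021,-0.002,0.195],[0,-0.491,0],0.09]])

```text
time: 1.6
ee_pos: [0.4161, 0.0068, 0.2116]
orientation: [[0.939, 0.0, -0.344], [0.344, -0.0, 0.939], [0.0, -1.0, -0.0]]
force: [0.9, 0.4, 0.7]
opening: 0.0898
```

step_arm(deltas=[[[0.022,0,0.032],[0,-0.098,0],0.08],[[0.044,-0.001,0.065],[0,-0.196,0],0.08],[[0.067,-0.001,0.097],[0,-0.295,0],0.08],[[0.089,-0.002,0.129],[0,-0.393,0],0.07],[[0.111,-0.002,0.162],[0,-0.491,0],0.07]])

```text
time: 2.1
ee_pos: [0.4656, 0.1967, 0.2134]
orientation: [[0.666, -0.0, -0.746], [0.746, -0.0, 0.666], [-0.0, -1.0, -0.0]]
force: [0.4, -0.5, 0.3]
opening: 0.0711
```

```bash
python3 - <<'E'
from h import *
s=get_state();print(s['time'],s['ee_pos'],s['force'],s['qpos'])
plan([.514,.386,.215],76.3,1)
plan([.514,.386,.215],76.3,2)
E
```

```text
2.1 [0.46557462 0.19665789 0.21342154] [ 0.41187995 -0.54699289  0.29218555] [ 0.22801011  0.27803669 -0.80397051  1.87674435  0.22607872  1.08016431
  0.17706417]
call 1 shift [0.1734, -0.0016, 0.0901] rot [0.0, -0.4903, -0.0001] | per row [0.0347, -0.0003, 0.018] [0.0, -0.0981, -0.0]
dist 0.195 rot 28.1 deg
call 1 shift [0.0867, -0.0008, 0.045] rot [0.0, -0.2451, -0.0] | per row [0.0173, -0.0002, 0.009] [0.0, -0.049, -0.0]
call 2 shift [0.0951, -0.0008, 0.0226] rot [0.0, -0.2451, -0.0] | per row [0.019, -0.0002, 0.0045] [0.0, -0.049, -0.0]
dist 0.195 rot 28.1 deg
```

step_arm(deltas=[[[0.035,0,0.018],[0,-0.098,0],0.06],[[0.07,-0.001,0.036],[0,-0.196,0],0.06],[[0.104,-0.001,0.054],[0,-0.294,0],0.06],[[0.139,-0.001,0.072],[0,-0.392,0],0.06],[[0.173,-0.002,0.09],[0,-0.49,0],0.06]])

```text
time: 2.6
ee_pos: [0.5144, 0.3854, 0.2148]
orientation: [[0.237, -0.001, -0.971], [0.971, -0.001, 0.237], [-0.001, -1.0, 0.001]]
force: [0.8, -0.7, 0.4]
opening: 0.06
```

```bash
python3 - <<'E'
from h import *
s=get_state();print(s['time'],s['ee_pos'],s['qpos'])
shot('wrist','w1');z=np.load('pics/w1.npz');print(z['o'],z['R'].round(3).tolist(),z['K'])
C=cloud(z);v=z['d']>0
for lo,hi in((.06,.073),(.14,.16)):
    m=v&(C[...,2]>lo)&(C[...,2]<hi)&(abs(C[...,0]-.514)<.07)&(abs(C[...,1]-.386)<.07)
    q=C[m]
    if len(q)>5: print(lo,len(q),q.mean(0).round(4),cv2.minAreaRect(q[:,:2].astype(np.float32)))
E
```

```text
2.6 [0.51442038 0.38540128 0.21484211] [-0.10431181  0.58025969 -0.85753294  1.53320891  0.45377626  1.23848081
  0.30053912]
[0.45049533 0.40121171 0.393616  ] [[0.237, 0.946, 0.223], [0.972, -0.23, -0.055], [-0.001, 0.23, -0.973]] [[302.04806166   0.         278.3470688 ]
 [  0.         302.04806166 205.31350987]
 [  0.           0.           1.        ]]
0.06 2580 [0.5109 0.3891 0.0663] ((0.5141847729682922, 0.3886047899723053), (0.08019860833883286, 0.05970923230051994), 76.30786895751953)
0.14 257 [0.5134 0.3884 0.1503] ((0.5140800476074219, 0.38822585344314575), (0.012865201570093632, 0.01401184219866991), 75.97525787353516)
```

View pics/w1.png

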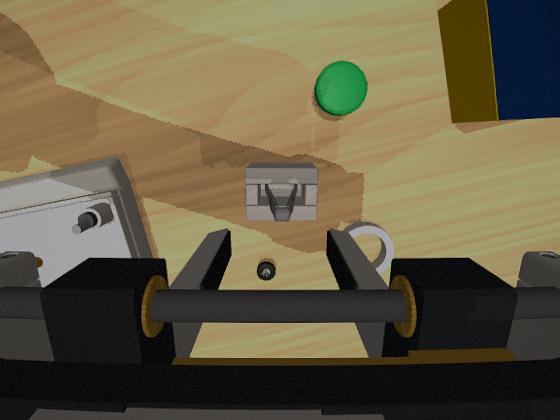

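step_arm(deltas=[[[0.003,0.03,0],[0,0,0],0.05],[[0.003,0.06,0.001],[0,0,0],0.045],[[0.003,0.09,0.001],[0,0,0],0.045],[[0.003,0.11,0.001],[0,0,0],0.045],[[0.003,0.122,0.001],[0,0,0],0.045]], force=8)

```text
time: 3.15
ee_pos: [0.5133, 0.3866, 0.0915]
orientation: [[0.241, -0.002, -0.971], [0.971, -0.001, 0.241], [-0.002, -1.0, 0.002]]
force: [-0.5, 0.4, -0.0]
opening: 0.0448
```

step_arm(deltas=[[[0,0,0],[0,0,0],0.022],[[0,0,0],[0,0,0],0.018],[[0,0,0],[0,0,0],0.017],[[0,0,0],[0,0,0],0.017],[[0,0,0],[0,0,0],0.017]], force=8)

```text
time: 3.65
ee_pos: [0.5144, 0.3876, 0.0945]
orientation: [[0.241, 0.001, -0.971], [0.971, 0.001, 0.241], [0.001, -1.0, -0.001]]
force: [0.8, 0.2, 6.6]
opening: 0.0198
```

```bash
python3 - <<'E'
from h import *
s=get_state();print(s['time'],s['ee_pos'],s['force'],s['opening'])
# bush fine from w1
z=np.load('pics/w1.npz');p=z['p'].astype(int);C=cloud(z)
m=(p[...,0]-p[...,2]>40)&(C[...,2]>.04)&(C[...,2]<.075)&(abs(C[...,0]-.529)<.04)&(abs(C[...,1]-.062)<.04)
print(m.sum(),C[m].mean(0) if m.any() else'',np.argwhere(m).mean(0) if m.any() else '')
E
```

```text
3.65 [0.5143955  0.38761027 0.09447114] [0.78362128 0.20191913 6.63681637] 0.01981920840599609
41 [0.52837367 0.06949727 0.04966504] [261.46341463  38.51219512]
```

step_arm(deltas=[[[0,0,0],[0,0,0],0.017],[[0,0,0],[0,0,0],0.017],[[0,0,0],[0,0,0],0.017],[[0,0,0],[0,0,0],0.017],[[0,0,0],[0,0,0],0.017]])

```text
time: 4.15
ee_pos: [0.5144, 0.3877, 0.0945]
orientation: [[0.241, 0.001, -0.971], [0.971, 0.001, 0.241], [0.001, -1.0, -0.001]]
force: [0.3, -0.4, 7.5]
opening: 0.0202
```

```bash
python3 - <<'E'
from h import *
s=get_state();print(s['time'],s['ee_pos'],s['force'],s['torque'],s['opening'])
plan([.5142,.3886,.093],76.3,1)
E
```

```text
4.15 [0.51441051 0.38767788 0.09450875] [ 0.33069193 -0.43954518  7.51296735] [-0.21573356 -0.10194334  0.0179491 ] 0.02023462726316515
call 1 shift [0.0008, 0.0015, 0.0004] rot [0.0011, -0.0038, 0.0011] | per row [0.0002, 0.0003, 0.0001] [0.0002, -0.0008, 0.0002]
dist 0.002 rot 0.2 deg
```

step_arm(deltas=[[[0,-0.003,0],[0,0,0],0.017],[[0,-0.006,0],[0,0,0],0.017],[[0,-0.01,0],[0,0,0],0.017],[[0,-0.01,0],[0,0,0],0.017],[[0,-0.01,0],[0,0,0],0.017]])

```text
time: 4.65
ee_pos: [0.514, 0.3873, 0.1035]
orientation: [[0.241, 0.0, -0.971], [0.971, 0.0, 0.241], [0.0, -1.0, -0.0]]
force: [0.2, 0.4, -1.4]
opening: 0.0169
```

```bash
python3 - <<'E'
from h import *
s=get_state();print(s['time'],s['ee_pos'],s['force'],s['torque'],s['opening'])
shot('wrist','w2');z=np.load('pics/w2.npz');C=cloud(z)
m=(z['d']>0)&(C[...,2]>.14)&(C[...,2]<.18)&(abs(C[...,0]-.514)<.03)&(abs(C[...,1]-.388)<.03)
q=C[m];print(len(q),q.mean(0),np.percentile(q[:,2],[5,50,95]))
E
```

```text
4.65 [0.51398726 0.38725823 0.10354098] [ 0.16397248  0.38145794 -1.43589462] [ 0.10278062 -0.17060121  0.01602867] 0.016862127810078564
2285 [0.50769691 0.38879748 0.15768315] [0.14245226 0.15895709 0.17378697]
```

View pics/w2.png

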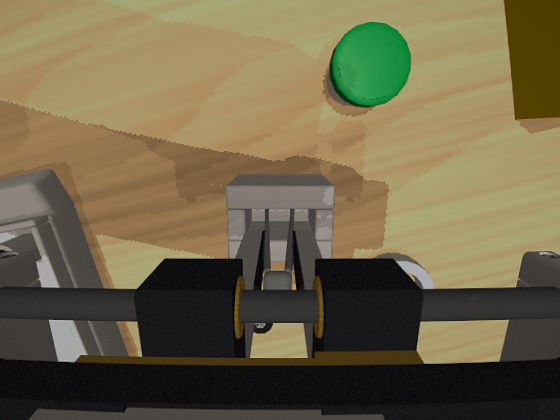

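step_arm(deltas=[[[0.001,-0.015,0],[0,0,0],0.017],[[0.001,-0.04,0],[0,0,0],0.017],[[0.001,-0.07,0],[0,0,0],0.017],[[0.001,-0.1,0],[0,0,0],0.017],[[0.001,-0.12,0],[0,0,0],0.017]])

```text
time: 5.2
ee_pos: [0.5143, 0.3889, 0.2267]
orientation: [[0.24, 0.002, -0.971], [0.971, 0.002, 0.24], [0.002, -1.0, -0.001]]
force: [-0.2, -0.2, -0.8]
opening: 0.0172
```

step_arm(deltas=[[[-0.02,0,-0.006],[0,0,0],0.017],[[-0.05,0,-0.015],[0,0,0],0.017],[[-0.085,0,-0.025],[0,0,0],0.017],[[-0.12,0,-0.036],[0,0,0],0.017],[[-0.156,0,-0.046],[0,0,0],0.017]])

```text
time: 5.7
ee_pos: [0.5212, 0.2247, 0.2244]
orientation: [[0.24, 0.001, -0.971], [0.971, 0.0, 0.24], [0.0, -1.0, -0.0]]
force: [1.2, 0.4, -0.7]
opening: 0.017
```

step_arm(deltas=[[[-0.036,0,-0.01],[0,0,0],0.017],[[-0.07,0,-0.02],[0,0,0],0.017],[[-0.105,0,-0.031],[0,0,0],0.017],[[-0.135,0,-0.04],[0,0,0],0.017],[[-0.156,0,-0.046],[0,0,0],0.017]])

```text
time: 6.2
ee_pos: [0.5286, 0.0612, 0.2244]
orientation: [[0.242, 0.001, -0.97], [0.97, -0.001, 0.242], [-0.0, -1.0, -0.001]]
force: [-0.7, 0.3, -1.1]
opening: 0.0171
```

```bash
python3 - <<'E'
from h import *
s=get_state();print(s['time'],s['ee_pos'],s['force'],s['opening'],s['qpos'])
shot('wrist','w3');z=np.load('pics/w3.npz');print(z['o'])
a=cv2.imread('pics/w3.png');cv2.imwrite('pics/w3b.png',cv2.resize(a[60:300,120:440],(800,600),interpolation=cv2.INTER_CUBIC))
E
```

```text
6.2 [0.52861548 0.06116248 0.22438393] [-0.68527658  0.29666789 -1.08717808] 0.017135073558559553 [ 0.55509401  0.34664116 -0.88981793  1.80133043  0.2964966   1.13360685
  0.89339884]
[0.46452143 0.07729956 0.40305064]
```

View pics/w3b.png

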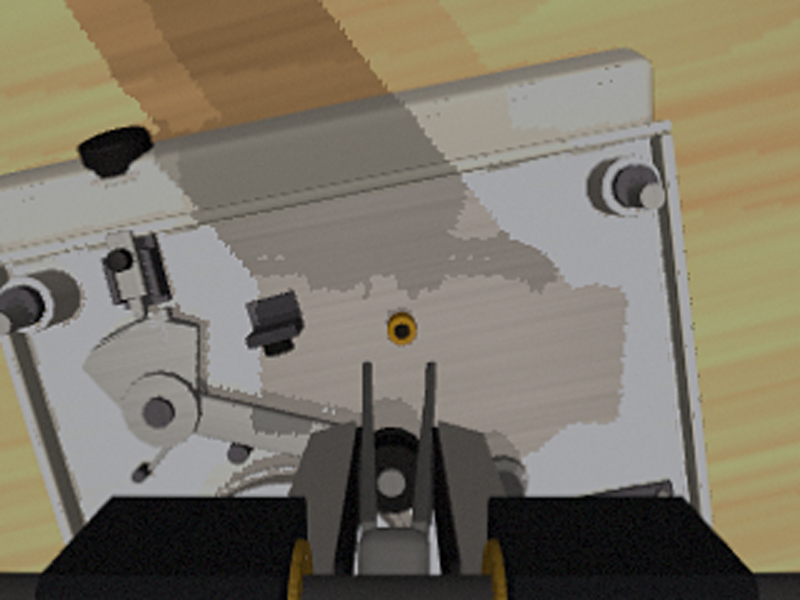

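```bash
python3 - <<'E'
from h import *
z=np.load('pics/w3.npz');g=lambda x,y:((x+.5)/2.5-.5+120,(y+.5)/2.5-.5+60)
print('bush',atz(z,*g(402,329),.061).round(4),atd(z,*g(390,329)).round(4),atd(z,*g(412,329)).round(4))
for x in(367,431):
    u,v=map(int,map(round,g(x,366)));print(x,u,v)
    for vv in range(v-2,v+4): print(vv,[atd(z,uu,vv).round(3).tolist() for uu in(u-1,u,u+1)])
E
```

```text
bush [0.5278 0.0639 0.061 ] [0.5266 0.0585 0.0603] [0.529  0.0683 0.0603]
367 266 206
204 [[0.541, 0.041, 0.045], [0.542, 0.042, 0.046], [0.542, 0.043, 0.044]]
205 [[0.521, 0.051, 0.144], [0.521, 0.052, 0.145], [0.521, 0.053, 0.144]]
206 [[0.521, 0.051, 0.147], [0.521, 0.052, 0.148], [0.521, 0.053, 0.149]]
207 [[0.521, 0.051, 0.15], [0.521, 0.052, 0.152], [0.521, 0.053, 0.152]]
208 [[0.521, 0.051, 0.154], [0.521, 0.052, 0.156], [0.465, 0.077, 0.403]]
209 [[0.521, 0.052, 0.159], [0.521, 0.052, 0.159], [0.521, 0.053, 0.159]]
431 292 206
204 [[0.549, 0.072, 0.044], [0.465, 0.077, 0.403], [0.55, 0.074, 0.044]]
205 [[0.527, 0.073, 0.144], [0.527, 0.074, 0.145], [0.527, 0.075, 0.145]]
206 [[0.527, 0.073, 0.147], [0.527, 0.074, 0.148], [0.527, 0.075, 0.148]]
207 [[0.526, 0.073, 0.152], [0.527, 0.074, 0.151], [0.527, 0.075, 0.152]]
208 [[0.526, 0.073, 0.155], [0.526, 0.074, 0.156], [0.527, 0.074, 0.155]]
209 [[0.526, 0.073, 0.159], [0.527, 0.073, 0.158], [0.527, 0.074, 0.158]]
```

step_arm(deltas=[[[0.002,0.015,0.001],[0,0,0],0.017],[[0.002,0.035,0.001],[0,0,0],0.017],[[0.002,0.06,0.001],[0,0,0],0.017],[[0.002,0.08,0.001],[0,0,0],0.017],[[0.002,0.093,0.001],[0,0,0],0.017]])

```text
time: 6.75
ee_pos: [0.5272, 0.0666, 0.129]
orientation: [[0.239, -0.001, -0.971], [0.971, 0.0, 0.239], [0.0, -1.0, 0.001]]
force: [0.2, -0.3, 0.4]
opening: 0.0179
```

step_arm(deltas=[[[0,0,0],[0,0,0],0.017],[[0,0,0],[0,0,0],0.015],[[0,0,0],[0,0,0],0.01],[[0,0,0],[0,0,0],0.01],[[0,0,0],[0,0,0],0.01]], force=11)

```text
time: 7.25
ee_pos: [0.5282, 0.0654, 0.1309]
orientation: [[0.241, 0.001, -0.971], [0.971, -0.0, 0.241], [0.0, -1.0, -0.001]]
force: [-0.9, -0.1, -0.8]
opening: 0.0157
```

```bash
python3 - <<'E'
from h import *
s=get_state();print(s['time'],s['ee_pos'],s['force'],s['opening'],s['qpos'])
E
```

```text
7.25 [0.52823242 0.06544051 0.1309386 ] [-0.91156144 -0.1274063  -0.80344311] 0.01574482062812191 [ 0.48111615  0.46252702 -0.82727013  1.89470597  0.41219818  0.96227618
  0.79240674]
```

step_arm(deltas=[[[0,0,0],[0,0,0],0.01],[[0,0,0],[0,0,0],0.01],[[0,0,0],[0,0,0],0.01],[[0,0,0],[0,0,0],0.01],[[0,0,0],[0,0,0],0.01]], force=12)

```text
time: 7.75
ee_pos: [0.5279, 0.0655, 0.1304]
orientation: [[0.24, -0.0, -0.971], [0.971, 0.0, 0.24], [0.0, -1.0, 0.0]]
force: [0.1, -0.2, 0.1]
opening: 0.0158
```

```bash
python3 - <<'E'
from h import *
s=get_state();print(s['time'],s['ee_pos'],s['force'],s['opening'])
shot('wrist','w4')
a=cv2.imread('pics/w4.png');cv2.imwrite('pics/w4b.png',cv2.resize(a[120:300,170:410],(800,600),interpolation=cv2.INTER_CUBIC))
E
```

```text
7.75 [0.5279461  0.06548111 0.13041448] [ 0.11535893 -0.23017815  0.12263847] 0.01580088260477407
```

View pics/w4b.png

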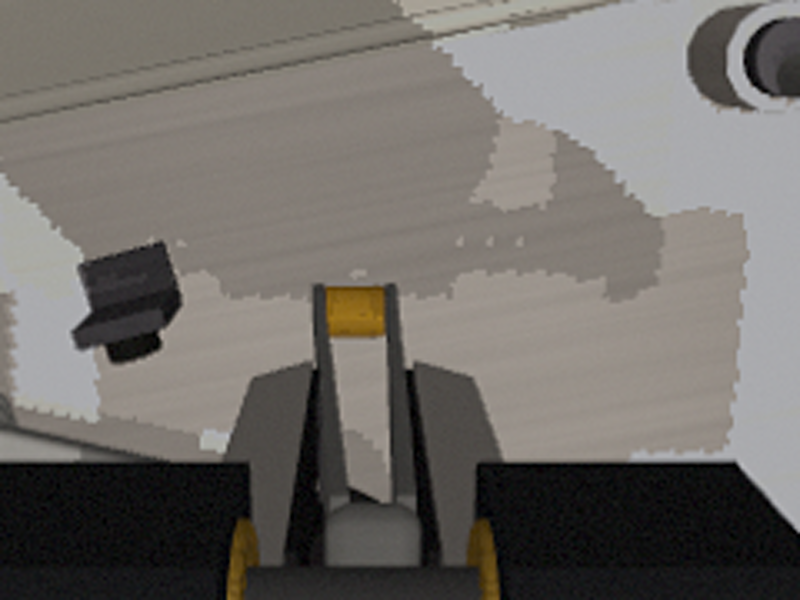

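step_arm(deltas=[[[0,-0.005,0],[0,0,0],0.01],[[0,-0.02,0],[0,0,0],0.01],[[0,-0.05,0],[0,0,0],0.01],[[0,-0.085,0],[0,0,0],0.01],[[0,-0.11,0],[0,0,0],0.01]], force=13)

```text
time: 8.3
ee_pos: [0.5283, 0.066, 0.2437]
orientation: [[0.24, 0.002, -0.971], [0.971, 0.0, 0.24], [0.001, -1.0, -0.002]]
force: [0.7, -0.1, -1.7]
opening: 0.0154
```

step_arm(deltas=[[[-0.015,0,-0.003],[0,0,0],0.01],[[-0.04,0,-0.009],[0,0,0],0.01],[[-0.075,0,-0.017],[0,0,0],0.01],[[-0.11,0,-0.025],[0,0,0],0.01],[[-0.146,0,-0.034],[0,0,0],0.01]])

```text
time: 8.8
ee_pos: [0.5258, -0.0855, 0.2418]
orientation: [[0.24, 0.001, -0.971], [0.971, -0.0, 0.24], [-0.0, -1.0, -0.001]]
force: [0.6, 0.3, -0.3]
opening: 0.0157
```

```bash
python3 - <<'E'
from h import *
s=get_state();print(s['time'],s['ee_pos'],s['force'],s['opening'],s['qpos'])
shot('wrist','w5');z=np.load('pics/w5.npz');p=z['p'].astype(int);C=cloud(z)
m=(p[...,0]-p[...,2]>60)&(C[...,2]>.1)&(C[...,2]<.2)&(np.hypot(C[...,0]-s['ee_pos'][0],C[...,1]-s['ee_pos'][1])<.03)
print(m.sum(),C[m].mean(0) if m.any() else'')
E
```

```text
8.8 [ 0.52580312 -0.08546212  0.24184997] [ 0.5654228   0.30747531 -0.28818296] 0.01571142357944947 [ 0.80730595  0.31599092 -0.85174775  1.78000092  0.25819678  1.16086194
  1.20496669]
250 [ 0.52577793 -0.08743925  0.16874579]
```

step_arm(deltas=[[[-0.03,0,-0.007],[0,0,0],0.01],[[-0.06,0,-0.014],[0,0,0],0.01],[[-0.09,0,-0.02],[0,0,0],0.01],[[-0.12,0,-0.027],[0,0,0],0.01],[[-0.146,0,-0.033],[0,0,0],0.01]])

```text
time: 9.35
ee_pos: [0.5227, -0.2355, 0.2417]
orientation: [[0.241, 0.001, -0.971], [0.971, -0.0, 0.241], [-0.0, -1.0, -0.001]]
force: [0.1, 0.7, -0.7]
opening: 0.0159
```

step_arm(deltas=[[[-0.03,0,-0.007],[0,0,0],0.01],[[-0.06,0,-0.014],[0,0,0],0.01],[[-0.09,0,-0.02],[0,0,0],0.01],[[-0.12,0,-0.027],[0,0,0],0.01],[[-0.146,0,-0.033],[0,0,0],0.01]])

```text
time: 9.85
ee_pos: [0.5196, -0.3852, 0.2417]
orientation: [[0.241, 0.001, -0.971], [0.971, -0.0, 0.241], [-0.0, -1.0, -0.001]]
force: [-0.3, 0.3, -0.4]
opening: 0.0157
```

```bash
python3 - <<'E'
from h import *
s=get_state();print(s['time'],s['ee_pos'],s['force'],s['opening'],s['qpos'])
shot('wrist','w6');z=np.load('pics/w6.npz');p=z['p'].astype(int);C=cloud(z)
e=s['ee_pos']
m=(p[...,0]-p[...,2]>60)&(C[...,2]>.1)&(C[...,2]<.2)&(np.hypot(C[...,0]-e[0],C[...,1]-e[1])<.03)
print('bush',m.sum(),C[m].mean(0),C[m].min(0),C[m].max(0))
m=(C[...,2]>.02)&(C[...,2]<.034)&(np.hypot(C[...,0]-.52,C[...,1]+.384)<.08)
q=C[m];A=np.c_[2*q[:,:2],np.ones(len(q))];x=np.linalg.lstsq(A,(q[:,:2]**2).sum(1),rcond=None)[0]
print('dish',len(q),x[:2],np.sqrt(x[2]+x[0]**2+x[1]**2),cv2.minEnclosingCircle(q[:,:2].astype(np.float32)))
a=cv2.imread('pics/w6.png');cv2.imwrite('pics/w6b.png',cv2.resize(a[60:300,120:440],(800,600),interpolation=cv2.INTER_CUBIC))
E
```

```text
9.85 [ 0.51960356 -0.38520352  0.24165779] [-0.30620265  0.29689153 -0.44445934] 0.015689012761435653 [ 1.08534177  0.51766325 -0.7130491   1.49556199  0.34712212  1.25705343
  1.65732143]
bush 254 [ 0.51974449 -0.387195    0.16844772] [ 0.51288435 -0.3949017   0.162773  ] [ 0.52808438 -0.37926573  0.17190724]
dish 1554 [ 0.5219756  -0.38089407] 0.05317546824576428 ((0.530314028263092, -0.3848550617694855), 0.0700407326221466)
```

View pics/w6b.png

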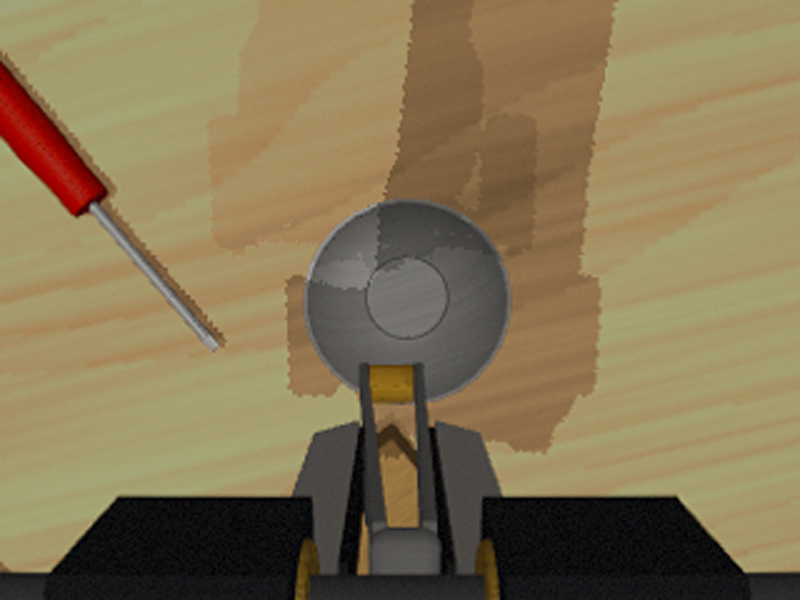

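step_arm(deltas=[[[0.003,0.015,0],[0,0,0],0.01],[[0.006,0.04,0],[0,0,0],0.01],[[0.006,0.075,0],[0,0,0],0.01],[[0.006,0.105,0],[0,0,0],0.01],[[0.006,0.125,0],[0,0,0],0.01]])

```text
time: 10.4
ee_pos: [0.5208, -0.376, 0.1135]
orientation: [[0.239, -0.001, -0.971], [0.971, 0.002, 0.239], [0.001, -1.0, 0.002]]
force: [0.5, -0.5, -0.9]
opening: 0.0157
```

step_arm(deltas=[[[0,0.006,0],[0,0,0],0.01],[[0,0.012,0],[0,0,0],0.01],[[0,0.018,0],[0,0,0],0.01],[[0,0.024,0],[0,0,0],0.01],[[0,0.024,0],[0,0,0],0.01]])

```text
time: 10.9
ee_pos: [0.521, -0.3778, 0.0911]
orientation: [[0.24, -0.0, -0.971], [0.971, 0.0, 0.24], [0.0, -1.0, 0.0]]
force: [-0.0, 0.3, -0.9]
opening: 0.0159
```

```bash
python3 - <<'E'
from h import *
s=get_state();print(s['time'],s['ee_pos'],s['force'],s['opening'])
shot('wrist','w7');z=np.load('pics/w7.npz');p=z['p'].astype(int);C=cloud(z)
e=s['ee_pos']
m=(p[...,0]-p[...,2]>60)&(C[...,2]>.004)&(C[...,2]<.05)&(np.hypot(C[...,0]-e[0],C[...,1]-e[1])<.02)
print('bush',m.sum(),C[m].mean(0),C[m].min(0),C[m].max(0))
E
```

```text
10.9 [ 0.52103207 -0.37779273  0.09109923] [-0.01889516  0.32022086 -0.90314335] 0.015918586858402955
bush 255 [ 0.52097198 -0.3796186   0.01801487] [ 0.51437347 -0.38727256  0.01252126] [ 0.52901747 -0.37147401  0.04750057]
```

step_arm(deltas=[[[0,0,0],[0,0,0],0.016],[[0,0,0],[0,0,0],0.0175],[[0,0,0],[0,0,0],0.0175],[[0,0,0],[0,0,0],0.0175],[[0,0,0],[0,0,0],0.0175]])

```text
time: 11.45
ee_pos: [0.5212, -0.3779, 0.0915]
orientation: [[0.24, 0.0, -0.971], [0.971, -0.0, 0.24], [-0.0, -1.0, -0.0]]
force: [0.1, 0.3, -1.5]
opening: 0.0178
```

step_arm(deltas=[[[0,-0.01,0],[0,0,0],0.0175],[[0,-0.03,0],[0,0,0],0.0175],[[0,-0.06,0],[0,0,0],0.0172],[[0,-0.1,0],[0,0,0],0.017],[[0,-0.14,0],[0,0,0],0.017]])

```text
time: 11.95
ee_pos: [0.521, -0.3776, 0.2336]
orientation: [[0.24, 0.0, -0.971], [0.971, 0.0, 0.24], [0.0, -1.0, 0.0]]
force: [1.1, -0.2, -0.2]
opening: 0.0171
```

```bash
python3 - <<'E'
from h import *
s=get_state();print(s['time'],s['ee_pos'],s['force'],s['opening'])
shot('wrist','w8');z=np.load('pics/w8.npz');p=z['p'].astype(int);C=cloud(z)
m=(p[...,0]-p[...,2]>60)&(C[...,2]>.004)&(C[...,2]<.2)&(np.hypot(C[...,0]-.522,C[...,1]+.38)<.05)
print('bush',m.sum(),C[m].mean(0),C[m].min(0),C[m].max(0))
plan([.5142,.3886,.235],76.3,5)
E
```

```text
11.95 [ 0.52102036 -0.37758849  0.23356909] [ 1.07786465 -0.21017645 -0.22042947] 0.017098365516311304
bush 98 [ 0.52168967 -0.38086656  0.01630891] [ 0.515443   -0.38866809  0.01224702] [ 0.52859885 -0.37318323  0.0183856 ]
call 1 shift [0.1485, 0.0004, 0.0386] rot [0.0014, -0.0007, -0.0005] | per row [0.0297, 0.0001, 0.0077] [0.0003, -0.0001, -0.0001]
call 2 shift [0.1485, 0.0006, 0.0385] rot [0.0014, -0.0007, -0.0005] | per row [0.0297, 0.0001, 0.0077] [0.0003, -0.0001, -0.0001]
call 3 shift [0.1485, 0.0007, 0.0384] rot [0.0014, -0.0007, -0.0005] | per row [0.0297, 0.0001, 0.0077] [0.0003, -0.0001, -0.0001]
call 4 shift [0.1486, 0.0008, 0.0383] rot [0.0014, -0.0007, -0.0005] | per row [0.0297, 0.0002, 0.0077] [0.0003, -0.0001, -0.0001]
call 5 shift [0.1486, 0.001, 0.0382] rot [0.0014, -0.0007, -0.0005] | per row [0.0297, 0.0002, 0.0076] [0.0003, -0.0001, -0.0001]
dist 0.767 rot 0.5 deg
```

Bush is in the dish at (0.522, -0.381). Back to the stand.

step_arm(deltas=[[[0.02,0,0.005],[0,0,0],0.017],[[0.045,0,0.012],[0,0,0],0.017],[[0.08,0,0.021],[0,0,0],0.017],[[0.115,0,0.03],[0,0,0],0.017],[[0.15,0,0.039],[0,0,0],0.017]])

```text
time: 12.5
ee_pos: [0.5193, -0.2215, 0.232]
orientation: [[0.24, 0.0, -0.971], [0.971, -0.0, 0.24], [-0.0, -1.0, -0.0]]
force: [1.2, 0.4, -0.2]
opening: 0.0171
```

step_arm(deltas=[[[0.03,0,0.008],[0,0,0],0.017],[[0.06,0,0.015],[0,0,0],0.017],[[0.09,0,0.023],[0,0,0],0.017],[[0.12,0,0.031],[0,0,0],0.017],[[0.15,0,0.039],[0,0,0],0.017]])

```text
time: 13.0
ee_pos: [0.5175, -0.0666, 0.232]
orientation: [[0.24, 0.001, -0.971], [0.971, -0.0, 0.24], [-0.0, -1.0, -0.001]]
force: [1.0, -0.6, -0.2]
opening: 0.017
```

step_arm(deltas=[[[0.03,0,0.008],[0,0,0],0.017],[[0.06,0,0.015],[0,0,0],0.017],[[0.09,0,0.023],[0,0,0],0.017],[[0.12,0,0.031],[0,0,0],0.017],[[0.15,0,0.039],[0,0,0],0.017]])

```text
time: 13.5
ee_pos: [0.5157, 0.0883, 0.232]
orientation: [[0.24, 0.001, -0.971], [0.971, -0.0, 0.24], [-0.0, -1.0, -0.001]]
force: [0.4, 0.3, -0.3]
opening: 0.0171
```

step_arm(deltas=[[[0.03,0,0.008],[0,0,0],0.017],[[0.06,0,0.015],[0,0,0],0.017],[[0.09,0,0.023],[0,0,0],0.017],[[0.12,0,0.031],[0,0,0],0.017],[[0.15,0,0.039],[0,0,0],0.017]])

```text
time: 14.0
ee_pos: [0.5139, 0.2433, 0.232]
orientation: [[0.241, 0.001, -0.971], [0.971, 0.0, 0.241], [0.0, -1.0, -0.001]]
force: [-0.6, -0.3, -1.0]
opening: 0.0169
```

step_arm(deltas=[[[0.035,0,0.009],[0,0,0],0.017],[[0.07,0,0.018],[0,0,0],0.017],[[0.105,0,0.027],[0,0,0],0.017],[[0.13,0,0.034],[0,0,0],0.017],[[0.143,0,0.037],[0,0,0],0.017]])

```text
time: 14.5
ee_pos: [0.5114, 0.3921, 0.2318]
orientation: [[0.238, -0.0, -0.971], [0.971, 0.001, 0.238], [0.001, -1.0, 0.001]]
force: [0.6, 0.1, 0.9]
opening: 0.017
```

```bash
python3 - <<'E'
from h import *
s=get_state();print(s['time'],s['ee_pos'],s['force'],s['opening'],s['qpos'])
shot('wrist','w9');z=np.load('pics/w9.npz');C=cloud(z);e=s['ee_pos']
m=(C[...,2]>.06)&(C[...,2]<.073)&(abs(C[...,0]-.514)<.06)&(abs(C[...,1]-.388)<.06)
print('stand',cv2.minAreaRect(C[m][:,:2].astype(np.float32)))
# forceps tips: lowest points near tcp
m=(C[...,2]>.11)&(C[...,2]<.2)&(np.hypot(C[...,0]-e[0],C[...,1]-e[1])<.03)
q=C[m];lo=q[:,2].min();q=q[q[:,2]<lo+.006]
print('tips',lo,len(q)); t=(q[:,:2]-np.array(e[:2]))@np.array([.241,.971]);print([(q[k].mean(0).round(4).tolist(),k.sum()) for k in(t<0,t>0) if k.any()])
plan([.5142,.3886,.235],76.3,1)
E
```

```text
14.5 [0.51144916 0.39214139 0.23183504] [0.57608841 0.11880128 0.87031774] 0.01695996243588972 [-0.10395464  0.5741844  -0.8802143   1.50993175  0.45270291  1.27146739
  0.29097769]
stand ((0.5147615671157837, 0.38837653398513794), (0.08001647144556046, 0.06015339493751526), 76.3255615234375)
tips 0.14930157173459907 14
[([0.5056, 0.3789, 0.153], np.int64(7)), ([0.5091, 0.4018, 0.1524], np.int64(7))]
call 1 shift [-0.0035, -0.0033, -0.0037] rot [-0.0008, -0.0008, 0.0012] | per row [-0.0007, -0.0007, -0.0007] [-0.0002, -0.0002, 0.0002]
dist 0.006 rot 0.1 deg
```

step_arm(deltas=[[[-0.001,0.01,-0.003],[0,0,0],0.017],[[-0.001,0.03,-0.003],[0,0,0],0.017],[[-0.001,0.055,-0.003],[0,0,0],0.017],[[-0.001,0.075,-0.003],[0,0,0],0.017],[[-0.001,0.09,-0.003],[0,0,0],0.017]])

```text
time: 15.05
ee_pos: [0.5158, 0.3856, 0.1397]
orientation: [[0.242, -0.001, -0.97], [0.97, -0.001, 0.242], [-0.002, -1.0, 0.0]]
force: [0.1, -0.2, -0.6]
opening: 0.017
```

step_arm(deltas=[[[0,0.015,0],[0,0,0],0.017],[[0,0.03,0],[0,0,0],0.017],[[0,0.04,0],[0,0,0],0.017],[[0,0.046,0],[0,0,0],0.017],[[0,0.046,0],[0,0,0],0.017]])

```text
time: 15.55
ee_pos: [0.515, 0.388, 0.095]
orientation: [[0.24, -0.001, -0.971], [0.971, -0.0, 0.24], [-0.0, -1.0, 0.0]]
force: [-0.0, -0.1, -0.4]
opening: 0.0171
```

step_arm(deltas=[[[0,0,0],[0,0,0],0.02],[[0,0,0],[0,0,0],0.03],[[0,0,0],[0,0,0],0.045],[[0,0,0],[0,0,0],0.045],[[0,0,0],[0,0,0],0.045]])

```text
time: 16.05
ee_pos: [0.5152, 0.3881, 0.0956]
orientation: [[0.24, 0.0, -0.971], [0.971, 0.0, 0.24], [0.0, -1.0, -0.0]]
force: [-0.4, 0.3, 0.2]
opening: 0.0446
```

step_arm(deltas=[[[0,-0.01,0],[0,0,0],0.045],[[0,-0.03,0],[0,0,0],0.05],[[0,-0.06,0],[0,0,0],0.05],[[0,-0.095,0],[0,0,0],0.05],[[0,-0.13,0],[0,0,0],0.05]])

```text
time: 16.55
ee_pos: [0.5149, 0.388, 0.2275]
orientation: [[0.24, -0.0, -0.971], [0.971, 0.0, 0.24], [0.0, -1.0, 0.0]]
force: [0.6, 0.9, -0.4]
opening: 0.0498
```

```bash
python3 - <<'E'
from h import *
s=get_state();print(s['time'],s['ee_pos'],s['force'],s['opening'],s['qpos'])
shot('wrist','wa');z=np.load('pics/wa.npz');C=cloud(z)
m=(C[...,2]>.10)&(C[...,2]<.18)&(abs(C[...,0]-.514)<.035)&(abs(C[...,1]-.388)<.025)
q=C[m];print(len(q),'top',q[q[:,2]>q[:,2].max()-.01].mean(0),q[:,2].max()); 
plan([.613,.0906,.21],-13,3)
E
```

```text
16.55 [0.51485915 0.38803232 0.22753572] [ 0.61962095  0.87111308 -0.44233428] 0.04979056095015393 [-0.09764429  0.57796922 -0.87755137  1.51417687  0.45613056  1.26468008
  0.29453033]
373 top [0.51427404 0.38725433 0.15100003] 0.1538329959999133
call 1 shift [-0.0891, 0.0076, -0.0553] rot [-0.0004, 0.5184, 0.0024] | per row [-0.0178, 0.0015, -0.0111] [-0.0001, 0.1037, 0.0005]
call 2 shift [-0.05, 0.0078, -0.0922] rot [-0.0004, 0.5184, 0.0024] | per row [-0.01, 0.0016, -0.0184] [-0.0001, 0.1037, 0.0005]
call 3 shift [0.0023, 0.0079, -0.1048] rot [-0.0004, 0.5184, 0.0024] | per row [0.0005, 0.0016, -0.021] [-0.0001, 0.1037, 0.0005]
dist 0.315 rot 89.1 deg
```

View pics/wa.png

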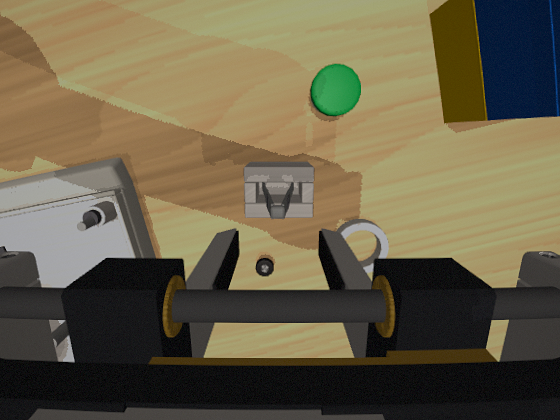

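step_arm(deltas=[[[-0.018,0.001,-0.011],[0,0.103,0],0.05],[[-0.036,0.003,-0.022],[0,0.207,0],0.05],[[-0.053,0.004,-0.033],[0,0.311,0],0.05],[[-0.071,0.006,-0.044],[0,0.415,0],0.05],[[-0.089,0.007,-0.055],[0,0.518,0],0.05]])

```text
time: 17.1
ee_pos: [0.5473, 0.2877, 0.219]
orientation: [[0.692, 0.0, -0.722], [0.722, 0.0, 0.692], [0.0, -1.0, -0.0]]
force: [1.4, -0.3, 0.1]
opening: 0.0499
```

step_arm(deltas=[[[-0.01,0.001,-0.018],[0,0.103,0],0.05],[[-0.02,0.003,-0.037],[0,0.207,0],0.05],[[-0.03,0.004,-0.055],[0,0.311,0],0.05],[[-0.04,0.006,-0.074],[0,0.415,0],0.05],[[-0.05,0.007,-0.092],[0,0.518,0],0.05]])

```text
time: 17.6
ee_pos: [0.5795, 0.188, 0.212]
orientation: [[0.959, 0.0, -0.284], [0.284, 0.0, 0.959], [0.0, -1.0, 0.0]]
force: [0.4, 0.4, -0.3]
opening: 0.0498
```

step_arm(deltas=[[[0,0.001,-0.021],[0,0.103,0],0.05],[[0.001,0.003,-0.042],[0,0.207,0],0.05],[[0.001,0.004,-0.063],[0,0.311,0],0.05],[[0.002,0.006,-0.084],[0,0.415,0],0.05],[[0.002,0.006,-0.105],[0,0.518,0],0.05]])

```text
time: 18.1
ee_pos: [0.6116, 0.0882, 0.2059]
orientation: [[0.974, 0.0, 0.228], [-0.228, 0.0, 0.974], [0.0, -1.0, 0.0]]
force: [0.7, -0.1, 0.1]
opening: 0.05
```

```bash
python3 - <<'E'
from h import *
s=get_state();print(s['time'],s['ee_pos'],s['opening'],s['qpos'])
shot('wrist','wb');z=np.load('pics/wb.npz');C=cloud(z)
m=(C[...,2]>.105)&(C[...,2]<.125)&(np.hypot(C[...,0]-.613,C[...,1]-.09)<.025)
q=C[m];print('post',len(q),q.mean(0),cv2.minAreaRect(q[:,:2].astype(np.float32)) if len(q) else '')
plan([.613,.0906,.08],-13,1)
a=cv2.imread('pics/wb.png');cv2.imwrite('pics/wbb.png',cv2.resize(a[60:300,120:440],(800,600),interpolation=cv2.INTER_CUBIC))
E
```

```text
18.1 [0.61160469 0.0881591  0.20585425] 0.049998326902142946 [ 0.18358534  0.44872336 -0.50476394  1.61844113  0.23332667  1.1345956
 -0.6082703 ]
post 252 [0.61260712 0.0938341  0.1154763 ] ((0.6123822331428528, 0.09311846643686295), (0.015161116607487202, 0.015310834161937237), 11.627876281738281)
call 1 shift [-0.0013, 0.1258, 0.0064] rot [0.0011, -0.0137, 0.0008] | per row [-0.0003, 0.0252, 0.0013] [0.0002, -0.0027, 0.0002]
dist 0.126 rot 0.8 deg
```

View pics/wbb.png

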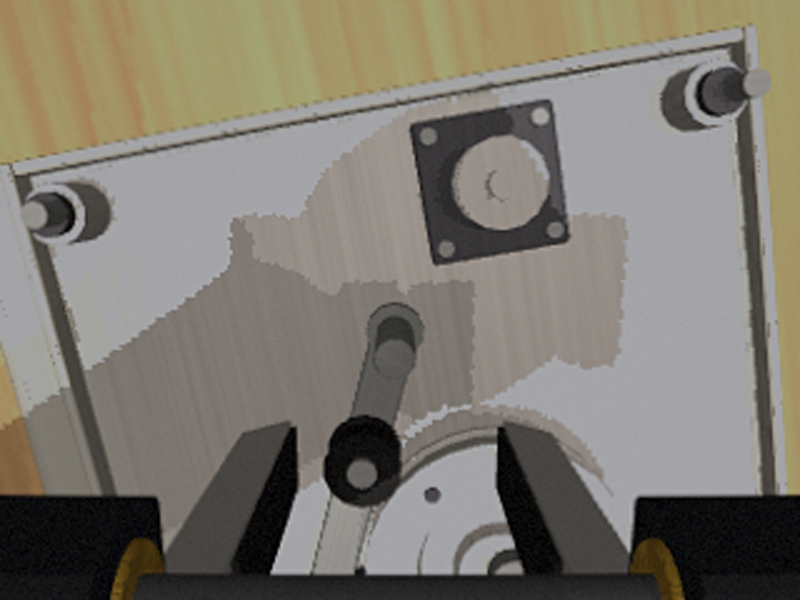

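step_arm(deltas=[[[0,0.02,0.005],[0,0,0],0.05],[[0,0.05,0.005],[0,0,0],0.05],[[0,0.085,0.005],[0,0,0],0.05],[[0,0.11,0.005],[0,0,0],0.05],[[0,0.126,0.005],[0,0,0],0.05]], force=20)

```text
time: 18.65
ee_pos: [0.6119, 0.0938, 0.078]
orientation: [[0.975, -0.001, 0.223], [-0.223, 0.0, 0.975], [-0.001, -1.0, -0.0]]
force: [-0.8, -0.5, 0.2]
opening: 0.0502
```

step_arm(deltas=[[[0,0,0],[0,0,0],0.03],[[0,0,0],[0,0,0],0.02],[[0,0,0],[0,0,0],0.01],[[0,0,0],[0,0,0],0.01],[[0,0,0],[0,0,0],0.01]], force=20)

```text
time: 19.15
ee_pos: [0.6121, 0.094, 0.0802]
orientation: [[0.975, -0.001, 0.224], [-0.224, 0.0, 0.975], [-0.001, -1.0, 0.0]]
force: [-4.2, -1.6, 13.0]
opening: 0.0154
```

```bash
python3 - <<'E'
from h import *
s=get_state();print(s['time'],s['ee_pos'],s['force'],s['opening'],s['qpos'])
p=np.array(s['ee_pos']);R=np.array(s['orientation']);P=np.array([.5375,-.0535]);v=p[:2]-P
print(np.linalg.norm(v),np.degrees(np.arctan2(v[1],v[0])))
for a in(.05,.1,.15,.2,.25,.3,.35,.4,.45,.5,.53):
    w=Ro.from_euler('z',a).as_matrix()[:2,:2]@v-v; print(a,(R.T@np.r_[w,0]).round(4))
E
```

```text
19.15 [0.61213548 0.0940128  0.08016235] [-4.21292927 -1.59087061 12.95060153] 0.015447610027677297 [ 0.13870725  0.59028099 -0.46087347  1.71597351  0.31826117  0.91073705
 -0.67784922]
0.16531932653004622 63.162444769832916
0.05 [-0.0081  0.      0.0018]
0.1 [-0.0162  0.      0.0032]
0.15 [-0.0244  0.      0.0041]
0.2 [-0.0327  0.      0.0047]
0.25 [-0.0409  0.      0.0048]
0.3 [-0.0492  0.      0.0046]
0.35 [-0.0574  0.      0.0039]
0.4 [-0.0656  0.      0.0028]
0.45 [-0.0738  0.      0.0013]
0.5 [-0.0818  0.     -0.0006]
0.53 [-0.0866  0.     -0.0019]
```

step_arm(deltas=[[[-0.008,-0.001,0.002],[0,0,0],0.01],[[-0.016,-0.002,0.003],[0,0,0],0.01],[[-0.024,-0.002,0.004],[0,0,0],0.01],[[-0.033,-0.002,0.005],[0,0,0],0.01],[[-0.041,-0.002,0.005],[0,0,0],0.01]], force=25)

```text
time: 19.65
ee_pos: [0.5741, 0.1085, 0.0813]
orientation: [[0.975, 0.002, 0.224], [-0.224, 0.001, 0.975], [0.002, -1.0, 0.002]]
force: [9.5, 4.7, -15.3]
opening: 0.0153
```

step_arm(deltas=[[[-0.008,0,0],[0,0,0],0.01],[[-0.016,0,-0.001],[0,0,0],0.01],[[-0.025,0,-0.002],[0,0,0],0.01],[[-0.033,0,-0.004],[0,0,0],0.01],[[-0.037,0,-0.005],[0,0,0],0.01]])

```text
time: 20.15
ee_pos: [0.537, 0.1123, 0.0819]
orientation: [[0.975, 0.003, 0.223], [-0.223, 0.002, 0.975], [0.002, -1.0, 0.002]]
force: [9.8, 7.3, -12.0]
opening: 0.0154
```

```bash
python3 - <<'E'
from h import *
s=get_state();print(s['time'],s['ee_pos'],s['force'],s['torque'],s['opening'])
p=np.array(s['ee_pos']);P=np.array([.5375,-.0535]);v=p[:2]-P
print(np.linalg.norm(v),np.radians(np.degrees(np.arctan2(v[1],v[0]))-63))
E
```

```text
20.15 [0.53701995 0.11233331 0.08189921] [  9.82164023   7.26329166 -11.96069104] [ 1.66723414 -2.32446     0.1455021 ] 0.015431157288774951
0.16583400325158432 0.4741336534658812
```

step_arm(deltas=[[[-0.002,0.001,0],[0,0,0],0.01],[[-0.004,0.001,-0.001],[0,0,0],0.01],[[-0.006,0.001,-0.001],[0,0,0],0.01],[[-0.008,0.001,-0.002],[0,0,0],0.01],[[-0.008,0.001,-0.002],[0,0,0],0.01]])

```text
time: 20.65
ee_pos: [0.5321, 0.1122, 0.082]
orientation: [[0.975, 0.009, 0.224], [-0.224, 0.003, 0.975], [0.008, -1.0, 0.005]]
force: [25.9, 6.4, -14.1]
opening: 0.0155
```

```bash
python3 - <<'E'
from h import *
s=get_state();print(s['time'],s['ee_pos'],s['force'],s['torque'],s['opening'])
p=np.array(s['ee_pos']);P=np.array([.5375,-.0535]);v=p[:2]-P
print(np.linalg.norm(v),np.radians(np.degrees(np.arctan2(v[1],v[0]))-63))
shot('top','tz');a=cv2.imread('pics/tz.png');a=np.clip(a.astype(float)*1.8,0,255).astype(np.uint8)
z=np.load('pics/tz.npz');C=cloud(z);p=z['p'].astype(int)
m=(np.hypot(C[...,0]-.522,C[...,1]+.381)<.035)&(p[...,0]-p[...,2]>30);print('bush',m.sum(),C[m].mean(0))
o=np.zeros((400,800,3),np.uint8)
o[:,:]=cv2.resize(a[110:390//1,:][:280,:],(800,400)) 
cv2.imwrite('pics/tzb.png',o)
E
```

```text
20.65 [0.53214068 0.11221727 0.08195495] [ 25.91025249   6.43579389 -14.08852824] [ 1.33571278 -5.61333483  0.16645661] 0.015495157520136589
0.1658039104968232 0.5035677662709773
bush 19 [ 0.52419394 -0.38112447  0.01662949]
```

View pics/tzb.png

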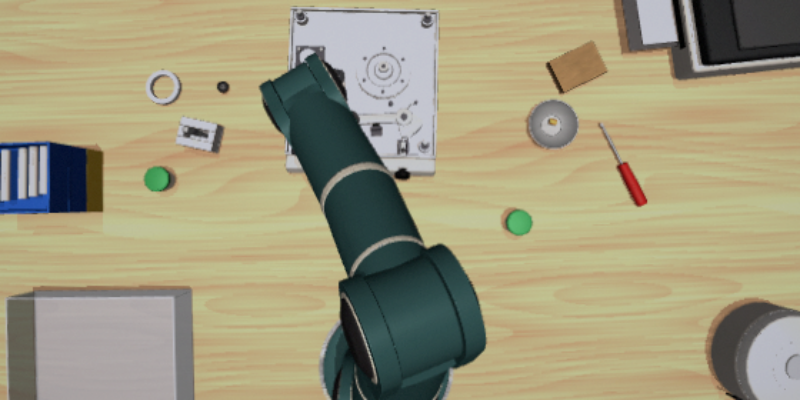

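step_arm(deltas=[[[0,0,0],[0,0,0],0.01],[[0,0,0],[0,0,0],0.01],[[0,0,0],[0,0,0],0.01],[[0,0,0],[0,0,0],0.01],[[0,0,0],[0,0,0],0.01]])

```text
time: 21.2
ee_pos: [0.5322, 0.1122, 0.0819]
orientation: [[0.975, 0.008, 0.224], [-0.224, 0.003, 0.975], [0.007, -1.0, 0.005]]
force: [25.1, 6.7, -13.0]
opening: 0.0156
```

```bash
python3 -c "
from cell import *
s=get_state();print(s['time'],s['ee_pos'],s['force'],s['opening']);print(finish_job())"
```

```text
21.2 [0.53215646 0.11222735 0.08192422] [ 25.07025068   6.67772046 -12.96549129] 0.015557628308400729
the job is handed in; nothing more can be done
None
```

I finished the job and handed it in at 21.2 s of robot time, with the gripper still holding the tensioner post pressed against its stop.

- **Bush:** I lifted it out with the forceps and left it in the dish. My last top picture put it about 2 mm from the dish's middle.
- **Forceps:** they are back in their stand, let go. A wrist picture right after release showed them upright, with the head 153 mm above the bench.
- **Tensioner:** the post's position gives an angle of about 0.50 rad. The reaction force rose from about 10 N to 25 N over the last few millimetres, so it is on the rubber stop. I inferred the ratchet click from the angle; neither the tensioner angle nor the pawl could be read directly.
- **Other items:** none of the bystanders looked moved in the last top picture.

One reading was off: the force sensor still showed about 13 N of vertical load from the pinch on the post. I left it, as it is well below the limits. No check failed.

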